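# Open the tea box by its concealed catch

## Robot

A 6-joint arm with a two-finger parallel gripper is mounted at the origin on the work surface. World frame = base frame: x ahead of the robot, y to its left, z up, the work surface at z = 0. Lengths are in m, angles in rad, forces in N, time in s.
With the tool pointing down it reaches from about 0.375 to 0.9 m from the base axis. Payload 3.1 kg.
Tool frame: the origin (TCP) lies where the fingers leave the gripper's body, on its centre line; the fingertips stand 70 mm ahead of it and the grasp point (between the pads) lies 51 mm ahead of it; z points along the fingers, y is the line along which they close (so a half turn about z gives the same grasp; the last joint's range is limited). The gripper opens to 87 mm and grips with 3 to 60 N. Pads are 19 mm wide; open, the fingers measure 117 mm over their backs; the gripper's body (75 mm by 190 mm) begins 51 mm behind the grasp point.
Start: joints at [1.131, 0.527, 1.433, -0, 1.181, -0.178], TCP at [0.161, 0.604, 0.292] pointing down, gripper open.
Joint ranges: [-3.08, 3.08], [-0.75, 2.2], [0.22, 2.44], [-1.43, 4.57], [0, 2.65], [-2.85, 2.85]. Speed limits (rad/s): [2.79, 2.79, 3.14, 3.14, 3.14, 3.14].

## Interface

Orientations are given as a unit quaternion [x, y, z, w].
In Python, from rig import robot gives the robot as it stands.
- The arm moves only by the tool send_rows, never from a script. Its argument "deltas" is text: rows parted by semicolons, each of 7 numbers parted by spaces: the shift along the tool's x, y, z in mm, then the turn, a rotation vector about the tool's x, y, z in degrees, then the opening, from 0 (shut) to 1 (fully open). A call has 1 to 10 rows; each row shifts and turns the commanded pose from where the row before left it, along the tool's axes as they then stand; what a row does not reach is not made up. A row lasts 1/8 s, in which the tool goes at most 62.5 mm and 10.7 degrees, less where a joint would pass 70% of its speed; a pose out of reach is approached as far as the arm can. A call is refused whole if a number of a shift passes 62.5 or a number of a turn 10.7, either way. A call with a gripper value outside its range is refused whole. The fingers move at their own pace and stop on an object; "newtons" is the grip in N (left out, the last holds). Time passes only in rows, so rows that do not move let the fingers close. It gives the time, the measured TCP pose, the force, the opening and the grip force at its end, in the units of the state.
- robot.get_obs(): the state, without advancing time (a new reading comes with each control period).
- robot.camera(name): name is "scene" or "side" or "wrist"; returns a dict with "image" (480x640x3 uint8, red, green, blue), "depth" (480x640 float32, m along the optical axis (not along the pixel's ray), 0 where there is no reading), "fovy" (degrees; the focal length in pixels is half the picture's height over the tangent of half this angle, whatever the lens; pixels are square), "cx", "cy" (the principal point, pixels), "rvec" (rotation vector, rad) and "tvec" (3), from world to camera coordinates, as OpenCV has them. Camera axes: x right, y down, z forward; pixel columns grow to the right and rows downward; lengths in m; the calibration is good to about 2 mm. A picture is of the moment at which its call begins.
- robot.hand_in(): hands the job in; it is judged then, once.
Trained networks look in the newest picture that a camera, given by its name, has taken for a name from the list of things; names that differ only in an ending like _2 or _b are one class to them, and where a whole thing is asked for, a point or a joint stands for the part that bears it (a point fixed in the world has none). Each returns a list of dicts, best first, with "p" (0 to 1); they miss things now and then, are a little off and sometimes report something else, mostly with a low value. They report only what shows in the picture. A call takes as long as a camera call.
- robot.find_in(camera, thing): "box" ([left, top, right, bottom] in pixels, round what is visible of it).
- robot.cut_out(camera, thing): "region" (480x640 bool, what is visible of it) and "box" ([left, top, right, bottom] in pixels, round what is visible of it).
The state is a dict: "time": time; "q": joint angles; "joint_velocities": joint speeds; "joint_torque": joint torques, N m; "position": TCP position; "tool_rot": TCP orientation; "ft_force": force on the tool from outside, world axes, zero at the start; "moment": the same for the moment, N m; "grip_width": finger opening in m; "grip_force": force on a finger pad.
Only numpy, scipy, OpenCV 4.12 (cv2) and the standard library are available. Lean on these libraries where they do the work, as an engineer would, in place of code of your own. Each camera call takes 0.05 s, during which the arm holds its last target. There are 200 camera calls.

## Task

Open the tea box: somewhere in the cork strip let into its flat front panel lies a concealed push plate, so feel gently along the strip with closed fingertips, pressing here and there until the plate gives, and push it down so that the lid springs up by itself. Then take the hand away and leave the lid standing open. Only touch and press: do not lift, pinch or shift the box, do not lean hard on it, and leave the other things on the table where they are.

Things in the scene. Friction and masses are not known exactly. Their poses are not given: they have to be found in the camera images.
- tea_box: Pale wooden tea box, loose on the table, about 2 kg, 230 deep (x) x 300 wide (y) x 82 high; origin at the centre of its underside; x points from the front panel to the lid's hinge, y along the strip, z up. Top: a flat fixed front panel 75 deep along the -x edge with a cork strip let in, and behind it the lid, 150 deep, hinged at the far (+x) edge.
- strip (a point): Centre of the cork strip's top, in the box's frame at x = -77.5, z = 80.5 mm; axes as the box's. Strip 58 wide (x), 138 long (y), rigid, 1.5 mm below the panel's wood. The push plate is centred across it (x), but its centre may lie anywhere from -40 to +40 mm along it (y): find it by touch.
- catch (a joint): Depth of the push plate in m: 0 at rest, 0.005 fully down. Cork plate 43 (x) x 51 (y) in a 46 x 54 hole, top 1.5 mm below the strip's, hard to see; fingertips must come down wholly inside the hole to sink it. Sprung: about 2 N starts it, 5 N takes it fully down, it returns when let go. The lid is released at about 3 mm.
- lid (a joint): Angle of the lid (pale, with a dark wood veneer panel) in rad: 0 to 0.02 shut (latched), 0.9 fully open. Once the catch lets go, its spring lifts it in about a second or two and it stays up; it swings up and away from the strip.
- bottle: Sealed green glass bottle, 72 diameter, 260 tall, standing; origin at the centre of its base. To be left alone.
- bowl: White ceramic soup bowl, 160 across, 60 high; origin under its centre. To be left alone.
- grater: Small stainless box grater, 70 x 54 x 170 with black handle on top; origin under its centre. To be left alone.
- scoop: Blue plastic measuring scoop, cup 56 across and 35 high with a 75 mm handle towards its -x; origin under the cup. To be left alone.
- mug: Blue mug, 80 across, 90 high; origin under its centre. To be left alone.
- teaspoon: Steel teaspoon lying flat, 140 long. To be left alone.
- jar: Closed glass jar with steel lid, 70 across, 100 high; origin under its centre. To be left alone.

How it is judged:
By the outcome, as a careful person would: the job done as asked, in the order asked, and still so for the second after the job is handed in, with the robot touching nothing.
It also fails if it takes over 51 s, if anything falls off the work surface, if the arm or the gripper's body presses on something with over 40 N, if the wrist force passes 120 N, or if a joint passes its speed limit or range.

## Working session

There is one attempt and no reset: what is moved stays moved. The work goes in short steps, Python scripts to look and compute and a tool call to move; the robot and the scene stay as the last step left them, time stands still between calls to the robot, and variables do not carry over. Pictures are saved under pics/ and viewed, at most 10 in all, crops included, and the job is handed in when it is done.

Besides the shell and the picture viewer there is one more tool, called after "Call:" as name(argument=value, ...), one argument or row to a line, values as JSON. send_rows: Moves the arm, as the interface text tells. Its arguments: {"type":"object","properties":{"deltas":{"type":"string"},"newtons":{"type":"number"}},"required":["deltas"]}

```bash
mkdir -p pics
cat > h.py <<'E'
import numpy as np, cv2
from rig import robot
def cam(n):
    c=robot.camera(n); c['f']=240/np.tan(np.radians(c['fovy'])/2); c['R']=cv2.Rodrigues(np.array(c['rvec'],float))[0]; return c
def cloud(c):
    v,u=np.mgrid[:480,:640]; d=c['depth']
    p=np.stack([(u-c['cx'])/c['f']*d,(v-c['cy'])/c['f']*d,d],-1)
    return (p-np.array(c['tvec']))@c['R']
def save(n,im): cv2.imwrite('pics/'+n,im[...,::-1])
E
python3 - <<'E'
from h import *
ims=[]
for n in ['scene','side']:
    c=cam(n); save(n+'.png',c['image']); P=cloud(c)
    for t in ['tea_box','strip','lid']:
        r=robot.cut_out(n,t)
        for k in r[:1]:
            m=k['region']&(c['depth']>0); q=P[m]; top=q[abs(q[:,2]-.081)<.008]
            print(n,t,round(k['p'],2),k['box'],q.mean(0).round(3), len(top))
            if len(top)>50:
                rc=cv2.minAreaRect((top[:,:2]*1000).astype(np.float32)); print(' top',rc, np.percentile(top[:,2],[5,50,95]).round(4))
print(robot.get_obs())
E
```

```text
scene tea_box 0.95 [207.3, 222.3, 375.3, 367.7] [0.658 0.091 0.074] 10940
 top ((643.8285522460938, 61.52525329589844), (232.97845458984375, 304.04010009765625), 21.684473037719727) [0.0799 0.0839 0.0868]
scene strip 0.79 [209.7, 218.6, 374.8, 364.0] [0.658 0.091 0.075] 10876
 top ((643.8333740234375, 61.5225830078125), (232.91232299804688, 304.07879638671875), 21.669830322265625) [0.0799 0.0839 0.0868]
scene lid 0.78 [206.9, 241.9, 357.1, 349.5] [0.681 0.089 0.084] 7833
 top ((679.0735473632812, 75.67858123779297), (156.95852661132812, 303.4674072265625), 21.669830322265625) [0.0811 0.0844 0.087 ]
side tea_box 0.94 [272.3, 189.2, 393.0, 276.4] [0.615 0.031 0.068] 4556
 top ((643.6735229492188, 60.63726806640625), (238.7450714111328, 302.8218078613281), 21.747682571411133) [0.0779 0.0832 0.0869]
side strip 0.94 [269.3, 188.8, 392.7, 277.2] [0.616 0.033 0.067] 4628
 top ((644.2145385742188, 61.33477783203125), (240.13742065429688, 303.3335876464844), 21.90338897705078) [0.0779 0.0832 0.0869]
side lid 0.56 [282.6, 192.7, 394.1, 238.8] [0.679 0.066 0.084] 2715
 top ((680.3758544921875, 75.64675903320312), (161.96673583984375, 302.8048400878906), 22.329845428466797) [0.0804 0.0841 0.0873]
{'time': 0.4, 'q': array([ 1.13147040e+00,  5.27628558e-01,  1.43285105e+00, -1.09044842e-05,
        1.18139635e+00, -1.78508956e-01]), 'joint_velocities': array([-0.00253254, -0.00228763, -0.00153155, -0.00172304, -0.0007409 ,
        0.00131313]), 'joint_torque': array([-5.38925474e-05, -4.39505517e+01, -1.76655525e+01,  6.33178116e-02,
        5.30199066e-02, -5.22344169e-05]), 'position': array([0.1611081 , 0.60378288, 0.29212115]), 'tool_rot': array([ 1.30037115e-01,  9.91509117e-01, -1.36483577e-04, -3.82621905e-05]), 'ft_force': array([-0.21626177,  0.76042426,  0.762292  ]), 'moment': array([-0.02854048,  0.02206111, -0.04800709]), 'grip_force': 0.0, 'grip_width': 0.08693928749282795}
```

View pics/scene.png

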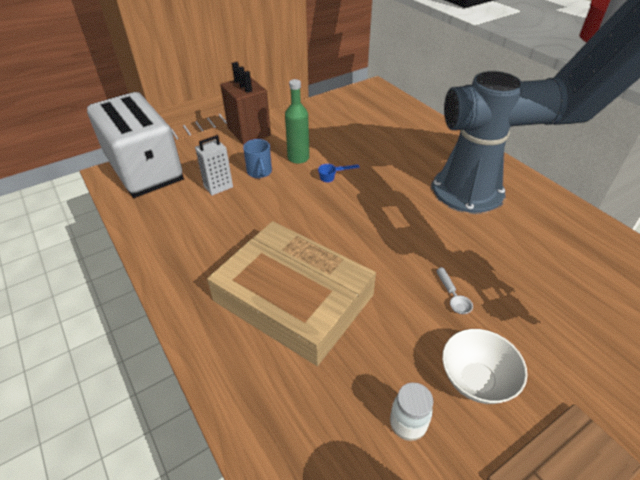

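The scene picture shows the box centred near pixel (292,290), with the cork strip at about (312,253) on the side facing the robot. The measured top, 233 x 304 mm at z ≈ 0.083 and yaw 21.7°, matches the given sizes. The strip centre comes to about (0.572, 0.033). I'll move above it with the fingers closed and tool y along the strip, which keeps the gripper body clear of the lid.

Call:
send_rows(
  deltas="-30 -25 0 0 0 0 0;-30 -25 0 0 0 0 0;-30 -25 0 0 0 0 0;-30 -25 0 0 0 0 0;-30 -25 0 0 0 0 0;-30 -25 0 0 0 0 0;-30 -25 0 0 0 0 0;-30 -25 0 0 0 0 0;-30 -25 0 0 0 0 0",
  newtons=10,
)

```text
time: 1.52
position: [0.3647, 0.3158, 0.2925]
tool_rot: [0.13, 0.992, 0.0, 0.0]
ft_force: [-0.3, 0.5, 0.2]
grip_width: 0.0057
grip_force: 0.0
```

Call:
send_rows(
  deltas="-30 -25 0 0 0 0 0;-30 -25 0 0 0 0 0;-30 -25 0 0 0 0 0;-30 -25 0 0 0 0 0;-30 -25 0 0 0 0 0;-30 -25 0 0 0 0 0;-30 -25 0 0 0 0 0;-30 -25 0 0 0 0 0;-34 5 0 0 0 0 0",
)

```text
time: 2.65
position: [0.5788, 0.0556, 0.2924]
tool_rot: [0.131, 0.991, -0.0, -0.0]
ft_force: [1.0, 0.4, -0.7]
grip_width: 0.0003
grip_force: 0.0
```

Call:
send_rows(
  deltas="0 0 0 0 0 -9 0;0 0 0 0 0 -9 0;0 0 0 0 0 -9 0;0 0 0 0 0 -9.6 0;0 0 0 0 0 0 0;0 0 0 0 0 0 0",
)

```text
time: 3.4
position: [0.5784, 0.0578, 0.2923]
tool_rot: [-0.187, 0.982, 0.0, 0.0]
ft_force: [-0.5, 0.5, -0.6]
grip_width: 0.0006
grip_force: 0.0
```

Run:
```python
from h import *
o=robot.get_obs(); print(o['time'],o['position'],o['tool_rot'],o['ft_force'],o['grip_width'])
c=cam('wrist'); save('w1.png',c['image']); P=cloud(c)
for t in ['tea_box','strip']:
    r=robot.cut_out('wrist',t)
    for k in r[:1]:
        q=P[k['region']&(c['depth']>0)]; print(t,k['p'],k['box'],q.mean(0).round(4),np.percentile(q[:,2],[5,50,95]).round(4))
np.save('P.npy',P)
```

```text
3.4 [0.5784158  0.05780637 0.29229101] [-1.86710886e-01  9.82414904e-01  4.20819827e-06  3.45573182e-05] [-0.46658751  0.48695105 -0.61794461] 0.0005752306763266088
tea_box 0.87 [118.3, 159.9, 476.8, 386.3] [0.5905 0.0359 0.0787] [0.0722 0.08   0.0824]
strip 0.9 [120.2, 156.4, 478.0, 387.6] [0.5905 0.0357 0.0782] [0.0729 0.08   0.0824]
```

View pics/w1.png

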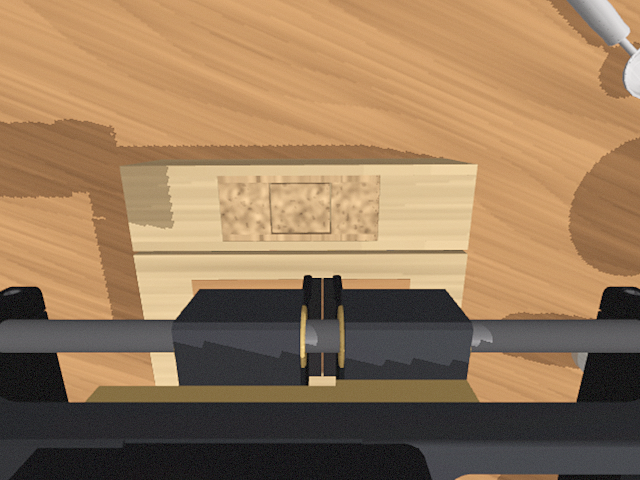

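The wrist picture shows the strip at columns 218–380 and rows 176–241. A faint plate outline lies at columns 270–331 and rows 183–234, centred at about (300,208). I'll turn that into a world position.

Run:
```python
from h import *
c=cam('wrist')
def w(u,v,z):
    d=c['R'].T@np.array([(u-c['cx'])/c['f'],(v-c['cy'])/c['f'],1]); o=-c['R'].T@np.array(c['tvec']); return o+d*(z-o[2])/d[2]
o=robot.get_obs(); from scipy.spatial.transform import Rotation as R
T=R.from_quat(o['tool_rot']).as_matrix()
for n,pts in dict(strip=[(218,177),(380,176),(379,241),(220,241)],plate=[(270,183),(330,183),(331,234),(271,234)]).items():
    q=np.array([w(*p,.080) for p in pts]); m=q.mean(0)
    print(n,m.round(4),'size',np.linalg.norm(q[1]-q[0]).round(4),np.linalg.norm(q[2]-q[1]).round(4),'yaw',np.degrees(np.arctan2(*(q[0]-q[1])[1::-1])),'tool mm',(T.T@(m-o['position'])*1000).round(1))
print(T.round(3))
```

```text
strip [0.5714 0.0346 0.08  ] size 0.1369 0.0574 yaw -68.05876172611023 tool mm [ 15.1 -19.  212.3]
plate [0.5706 0.0354 0.08  ] size 0.051 0.045 yaw -68.41005402075169 tool mm [ 15.5 -17.9 212.3]
[[-0.93  -0.368  0.   ]
 [-0.368  0.93  -0.   ]
 [-0.    -0.    -1.   ]]
```

Call:
send_rows(
  deltas="9 -9 0 0 0 0 0;9 -9 0 0 0 0 0;0 0 22 0 0 0 0;0 0 22 0 0 0 0;0 0 22 0 0 0 0;0 0 22 0 0 0 0;0 0 22 0 0 0 0;0 0 22 0 0 0 0;0 0 4 0 0 0 0;0 0 0 0 0 0 0",
)

```text
time: 4.85
position: [0.5684, 0.0339, 0.1565]
tool_rot: [-0.188, 0.982, -0.0, 0.0]
ft_force: [0.1, 0.2, -0.3]
grip_width: 0.0003
grip_force: 0.0
```

Call:
send_rows(
  deltas="0 0 2 0 0 0 0;0 0 1.5 0 0 0 0;0 0 1.5 0 0 0 0;0 0 1.5 0 0 0 0;0 0 0 0 0 0 0",
)

```text
time: 5.48
position: [0.5683, 0.0344, 0.1496]
tool_rot: [-0.188, 0.982, 0.0, -0.0]
ft_force: [0.5, 0.2, 1.0]
grip_width: 0.0003
grip_force: 0.0
```

The tip is at 0.0796, below the strip's surface, with almost no force, so the fingers are inside the hole. I'll press gently from here.

Call:
send_rows(
  deltas="0 0 1 0 0 0 0;0 0 1 0 0 0 0;0 0 0 0 0 0 0",
)

```text
time: 5.85
position: [0.5684, 0.0344, 0.1482]
tool_rot: [-0.188, 0.982, -0.0, 0.0]
ft_force: [-1.7, 1.0, 4.2]
grip_width: 0.0004
grip_force: 2.5
```

Call:
send_rows(
  deltas="0 0 1 0 0 0 0;0 0 1 0 0 0 0;0 0 0 0 0 0 0",
)

```text
time: 6.22
position: [0.5684, 0.0344, 0.1463]
tool_rot: [-0.188, 0.982, -0.0, 0.0]
ft_force: [-1.0, 1.1, 5.3]
grip_width: 0.0008
grip_force: 2.8
```

Call:
send_rows(
  deltas="0 0 1 0 0 0 0;0 0 0.7 0 0 0 0;0 0 0 0 0 0 0;0 0 0 0 0 0 0",
)

```text
time: 6.72
position: [0.5685, 0.0344, 0.1442]
tool_rot: [-0.188, 0.982, -0.0, 0.0]
ft_force: [-0.5, 0.3, 5.1]
grip_width: 0.0006
grip_force: 2.2
```

Run:
```python
from h import *
c=cam('scene'); save('s2.png',c['image'][180:400,150:450].repeat(2,0).repeat(2,1))
```

```text
(no output)
```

View pics/s2.png

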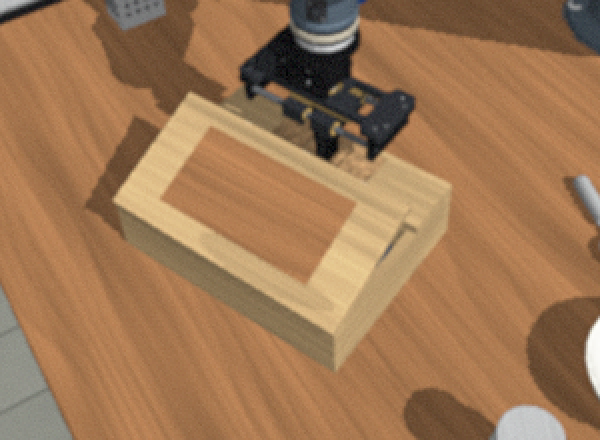

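The lid is rising: its side gap shows at about (395,240) in the crop. I'll lift straight out, then back away towards the robot.

Call:
send_rows(
  deltas="0 0 0 0 0 0 0;0 0 0 0 0 0 0;0 0 0 0 0 0 0;0 0 0 0 0 0 0;0 0 -3 0 0 0 0;0 0 -5 0 0 0 0;0 0 -10 0 0 0 0;10 0 -15 0 0 0 0;15 0 -20 0 0 0 0;20 0 -25 0 0 0 0",
)

```text
time: 8.02
position: [0.5254, 0.0175, 0.223]
tool_rot: [-0.188, 0.982, 0.0, -0.0]
ft_force: [0.7, 0.1, 0.3]
grip_width: 0.0005
grip_force: 0.0
```

Call:
send_rows(
  deltas="20 0 -25 0 0 0 0;20 0 -25 0 0 0 0;10 0 -25 0 0 0 0;0 0 -25 0 0 0 0;0 0 0 0 0 0 0;0 0 0 0 0 0 0;0 0 0 0 0 0 0;0 0 0 0 0 0 0",
)

```text
time: 9.02
position: [0.4797, -0.0005, 0.3212]
tool_rot: [-0.188, 0.982, 0.0, -0.001]
ft_force: [0.2, 0.4, 1.0]
grip_width: 0.0009
grip_force: 0.0
```

Run:
```python
from h import *
c=cam('scene'); save('s3.png',c['image']); P=cloud(c)
for t in ['tea_box','lid']:
    k=robot.cut_out('scene',t)[0]; q=P[k['region']&(c['depth']>0)]; print(t,k['p'],q.mean(0).round(3),'zmax',np.percentile(q[:,2],99))
o=robot.get_obs(); print(o['time'],o['position'],o['ft_force'])
```

```text
tea_box 0.58 [0.675 0.103 0.108] zmax 0.19486386104981523
lid 0.73 [0.707 0.099 0.137] zmax 0.19543963269528744
9.175 [ 0.47996155 -0.00060388  0.3215535 ] [ 0.1638886  -0.39297479 -0.32697049]
```

View pics/s3.png

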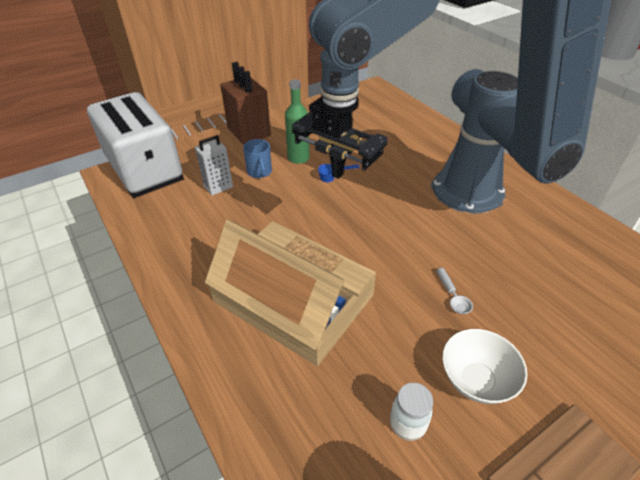

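The lid stands open, with its top edge at (230,225)–(340,285) and z ≈ 0.195, as expected for about 0.9 rad. The box and the other things haven't moved, and the hand is clear. I'll wait one second and hand in.

Call:
send_rows(
  deltas="0 0 0 0 0 0 0;0 0 0 0 0 0 0;0 0 0 0 0 0 0;0 0 0 0 0 0 0;0 0 0 0 0 0 0;0 0 0 0 0 0 0;0 0 0 0 0 0 0;0 0 0 0 0 0 0",
)

```text
time: 10.18
position: [0.48, -0.0007, 0.3221]
tool_rot: [-0.188, 0.982, -0.0, -0.0]
ft_force: [-0.1, 0.8, -0.6]
grip_width: 0.0004
grip_force: 0.0
```

```bash
python3 -c "
from h import *
c=cam('scene');P=cloud(c);k=robot.cut_out('scene','lid')[0];print(np.percentile(P[k['region']&(c['depth']>0)][:,2],99))
print(robot.hand_in())"
```

```text
0.1955355694187112
the job is handed in; nothing more can be done
None
```

The tea box is open and handed in at about 10 s: pressing the plate with about 5 N released the lid, which stands open with the hand clear and everything else where it was; I spotted the plate's outline in the wrist camera, so one press at the strip's centre did it without feeling along.

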